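# Trug of carved rosettes to the swing hook

## Task

Clear the bench for carving: put the last loose rosette in with the others in the trug where it hangs on the stand, then move the trug over to the hook of the swing arm, keeping it level and without setting it down on the way, and let it go there. Then push the swing arm, with the trug hanging on it, back fully home against its stop, steadily so that the trug stays level, and leave it hanging still. Leave the carver's other things where they lie.

Things in the scene. Friction and masses are not known exactly. Their poses are not given: they have to be found in the camera images.
- trug: shallow open plywood carrying box hanging from the stand's hook, three rosettes in it: 220 mm long (x), 110 wide (y), walls 42 high and 5 thick, floor 5 thick; about 340 g. Origin: centre of underside. Its -x points the way the hook points, towards the robot. A bail of flat dark steel strap crosses it at x = 0, slanting in from the middle of the long sides to upright legs at the top
- trug_bail (a point): underside of the bail's peak, 173 mm above the trug's underside, where the bail rides on a hook; axes as the trug's. Hung, it lies 6 mm above the hook's seat point. The strap is 16 mm wide (x), 4 thick. Its legs stand upright from 65 to 8 mm below this point, 34 mm apart inside, 42 mm over the outside (in y), a good place to grip; the peak's top is 5 mm above it
- trug_free (a point): middle of the empty -x end of the trug's floor, on the floor, 77 mm along -x from the bail; the floor around it is free for 27 mm along x and 50 mm along y either way; axes as the trug's
- last_rosette: the last carved rosette, a round pale wooden disc with eight petals, 42 mm diameter, 14 mm thick plus 5 mm of carved relief, lying face up on the bench (not the square block). Origin: centre of underside
- rosette0: rosette of the same size, in the trug from the start
- rosette1: rosette of the same size, in the trug from the start
- rosette2: rosette of the same size, in the trug from the start
- stand: fixed hook stand: round dark base 104 mm across, post 20 mm thick, 284 mm high; a round steel rod 10 mm thick goes out level from its top along -x of the stand to the hook. Origin: centre of the base's underside
- stand_seat (a point): bottom of the stand's hook: a level dip, 20 mm long, in the 10 mm rod, 266 mm above the bench, 154 mm from the post's axis along -x of the stand (axes as the stand's); point on the rod's centre line. Beyond it the tip turns up, ending 24 mm farther out and 23 mm above this point
- bracket: fixed swing bracket: square green foot plate 100 mm, 22 mm steel post, 306 mm high over its round cap; a swing arm turns on the post. Origin: centre of the underside, on the post's axis
- swing_arm (a joint): turn of the swing arm about the upright post (rad). 0: fully home against its stop, folded back along the rear of the bench; grows as the arm is drawn out towards the robot (clockwise seen from above), at most 1.6. Stiff enough (0.1 N m) to stay where it is left; a push of 1 to 2 N at 80 mm from the axis turns it
- swing_axis (a point): point on the post's axis at the height of the swing arm's rod, 272 mm above the bench, turning with the arm: its -x axis points along the arm to the hook. The rod is round, 10 mm thick, free on top and both sides from 20 to 136 mm from the axis; a brace joins it from below within 60 mm of the axis. The post ends 34 mm above
- swing_seat (a point): the bottom of the swing arm's hook: the same dip and upturned tip as on the stand, 154 mm from the axis along -x of the arm, 266 mm above the bench; point on the rod's centre line
- corner_block: bystander: square carved block, 44 x 44 mm, 20 mm high, lying among the task's things; origin: centre of underside
- finial: bystander: slender turned finial standing upright, 36 mm across, 62 mm high; origin: centre of its foot
- gouge0: bystander: carving gouge lying on the left of the bench, wooden handle 28 mm thick and 120 mm long, steel blade reaching 107 mm beyond it; origin under the front end of the handle, x axis towards the blade
- gouge1: bystander: like gouge0, on the right, handle 110 mm
- gouge2: bystander: like gouge0, on the right, handle 130 mm
- mallet: bystander: round wooden mallet lying on the left, head 80 mm thick and 110 mm long along x, handle 140 mm along -x; origin under the joint of head and handle
- oilstone: bystander: sharpening stone in its wooden tray, 150 x 60 x 33 mm, at the front of the bench, right of the middle; origin: centre of underside

How it is judged:
By the outcome, as a careful person would: the job done as asked, in the order asked, and still so for the second after the job is handed in, with the robot touching nothing.
It also fails if it takes over 72 s, if anything falls off the work surface, if the arm or the gripper's body presses on something with over 40 N, if the wrist force passes 120 N, or if a joint passes its speed limit or range.

## Robot

A 6-joint arm with a two-finger parallel gripper is mounted at the origin on the work surface. World frame = base frame: x ahead of the robot, y to its left, z up, the work surface at z = 0. Lengths are in m, angles in rad, forces in N, time in s.
With the tool pointing down it reaches from about 0.375 to 0.9 m from the base axis. Payload 3.1 kg.
Tool frame: the origin (TCP) lies on the centre line of the jaws, within the pads' length; the fingertips stand 19 mm ahead of it and the grasp point (between the pads) is the TCP; z points along the fingers, y is the line along which they close (so a half turn about z gives the same grasp; the last joint's range is limited). The gripper opens to 85 mm and grips with 20 to 120 N. Pads are 22 mm wide; open, the fingers measure 114 mm over their backs; the gripper's body (76 mm by 85 mm) begins 54 mm behind the grasp point. The pads swing forward as they close: fully open they stand 13 mm farther back than shut.
Start: joints at [-1.454, 0.527, 1.433, -0, 1.181, -0.178], TCP at [0.182, -0.598, 0.25] pointing down, gripper open.
Joint ranges: [-3.08, 3.08], [-0.75, 2.2], [0.22, 2.44], [-1.43, 4.57], [0, 2.65], [-2.85, 2.85]. Speed limits (rad/s): [2.79, 2.79, 3.14, 3.14, 3.14, 3.14].

## Interface

Orientations are given as a unit quaternion [x, y, z, w].
In Python, from station import manip gives the robot as it stands.
- The arm moves only by the tool servo_tool, never from a script. Its argument "rows" is a list that holds one entry, the list of rows, each a list of 7 numbers: the turn, a rotation vector about the tool's x, y, z in degrees, then the shift along the tool's x, y, z in m, then the gripper command: -1 is shut, 1 is fully open, values between are in proportion. In form: [[[wx, wy, wz, tx, ty, tz, jaw], ...]]. A call has 1 to 8 rows; each row shifts and turns the commanded pose from where the row before left it, along the tool's axes as they then stand; what a row does not reach is not made up. A row lasts 1/12 s, in which the tool goes at most 41.7 mm and 7.16 degrees, less where a joint would pass 70% of its speed; a pose out of reach is approached as far as the arm can. A call is refused whole if a number of a shift passes 0.0417 or a number of a turn 7.16, either way. A call with a gripper value outside its range is refused whole. The fingers move at their own pace and stop on an object; "squeeze" is the grip in N (left out, the last holds). Time passes only in rows, so rows that do not move let the fingers close. It gives the time, the measured TCP pose, the force, the opening and the grip force at its end, in the units of the state.
- manip.sense(): the state, without advancing time (a new reading comes with each control period).
- manip.snapshot(name): name is "scene" or "top" or "wrist"; returns the picture (384x512x3 uint8, blue, green, red); there is no depth.
- manip.camera_info(name): a dict with "K" (3x3 intrinsics, pixels), "camera_from_world" (4x4, takes a point from world to camera coordinates). Camera axes: x right, y down, z forward; pixel columns grow to the right and rows downward; lengths in m; the calibration is good to about 2 mm. A picture is of the moment at which its call begins: read the wrist's pose just before it. camera_info takes no time and is no camera call; for the wrist camera it gives the pose at the moment of the call.
- manip.sign_off(): hands the job in; it is judged then, once.
The state is a dict: "t": time; "q": joint angles; "qd": joint speeds; "tau": joint torques, N m; "tcp_pos": TCP position; "tool_rot": TCP orientation; "force": force on the tool from outside, world axes, zero at the start; "ft_torque": the same for the moment, N m; "finger_gap": opening from 0.0 (shut) to 1.0 (fully open); "gripper_force": force on a finger pad.
Only numpy, scipy, OpenCV 4.12 (cv2) and the standard library are available. Lean on these libraries where they do the work, as an engineer would, in place of code of your own. Each camera call takes 0.05 s, during which the arm holds its last target. There are 200 camera calls.

## Working session

There is one attempt and no reset: what is moved stays moved. The work goes in short steps, Python scripts to look and compute and a tool call to move; the robot and the scene stay as the last step left them, time stands still between calls to the robot, and variables do not carry over. Pictures are saved under pics/ and viewed, at most 10 in all, crops included, and the job is handed in when it is done.

Besides the shell and the picture viewer there is one more tool, called after ">>>" by a JSON object that holds its "method" and its "body", one argument or row to a line. servo_tool: Moves the arm, as the interface text tells. Its arguments: {"type":"object","properties":{"rows":{"type":"array","items":{"type":"array","items":{"type":"array","items":{"type":"number"}}}},"squeeze":{"type":"number"}},"required":["rows"]}

```bash
mkdir -p pics; cat > h.py <<'E'
import numpy as np, cv2
from station import manip
def snap(n,f=None):
    im=manip.snapshot(n)
    if f: cv2.imwrite('pics/'+f,im)
    return im
def ray(n,uv,ci=None):
    ci=ci or manip.camera_info(n);K=np.array(ci['K']);T=np.array(ci['camera_from_world'])
    R=T[:3,:3];c=-R.T@T[:3,3];d=R.T@np.linalg.inv(K)@[uv[0],uv[1],1];return c,d/np.linalg.norm(d)
def onz(n,uv,z,ci=None):
    c,d=ray(n,uv,ci);return c+d*(z-c[2])/d[2]
def tri(rs):
    A=sum(np.eye(3)-np.outer(d,d) for c,d in rs);b=sum((np.eye(3)-np.outer(d,d))@c for c,d in rs)
    p=np.linalg.solve(A,b);return p,[np.linalg.norm((np.eye(3)-np.outer(d,d))@(p-c)) for c,d in rs]
def proj(n,p,ci=None):
    ci=ci or manip.camera_info(n);K=np.array(ci['K']);T=np.array(ci['camera_from_world'])
    q=K@(T[:3,:3]@np.array(p)+T[:3,3]);return q[:2]/q[2]
E
python3 - <<'E'
from h import *
np.set_printoptions(precision=3,suppress=True)
a=snap('scene','s1.png');b=snap('top','t1.png')
for n in('scene','top'):
    ci=manip.camera_info(n);print(n,np.array(ci['K'])[:2].tolist(),ray(n,(256,192)))
print(manip.sense())
E
```

```text
scene [[431.10472584282235, 0.0, 260.8812999462629], [0.0, 431.10472584282235, 192.59964403996315]] (array([1.407, 0.756, 0.988]), array([-0.617, -0.541, -0.571]))
top [[469.986043707881, 0.0, 263.4906006712914], [0.0, 469.986043707881, 196.11712676586396]] (array([ 0.339, -0.017,  1.571]), array([ 0.148,  0.034, -0.988]))
{'t': 0.1, 'q': array([-1.455,  0.528,  1.434, -0.   ,  1.181, -0.179]), 'qd': array([-0.001, -0.002, -0.002, -0.   , -0.001, -0.   ]), 'tau': array([ -0.   , -44.33 , -17.859,  -0.   ,   0.004,  -0.   ]), 'tcp_pos': array([ 0.182, -0.597,  0.249]), 'tool_rot': array([ 0.989,  0.147,  0.   , -0.001]), 'force': array([ 0.446,  0.446, -0.176]), 'ft_torque': array([ 0.005, -0.016,  0.041]), 'gripper_force': 0.0, 'finger_gap': 1.0042907184473564}
```

View pics/s1.png

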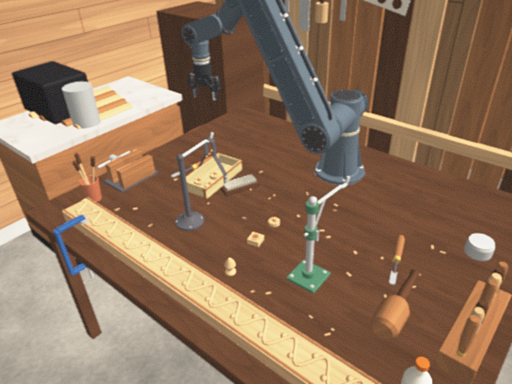

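View pics/t1.png

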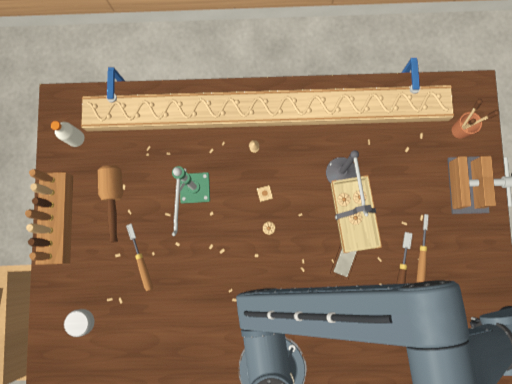

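Scene: the trug hangs on the stand at (205,170), with the rosette at (274,221), the corner block at (256,239) and the bracket at (309,275). Top: the rosette is at (268,228), the block at (264,193), the bracket post at (178,173) with its hook near (175,233), and the stand base at (343,168). I'll magnify the hooks next.

```bash
python3 - <<'E'
from h import *
a=cv2.imread('pics/s1.png');b=cv2.imread('pics/t1.png')
r=lambda im,x,y,w,h:cv2.resize(im[y:y+h,x:x+w],(400,300),interpolation=cv2.INTER_CUBIC)
cv2.imwrite('pics/c1.png',np.vstack([np.hstack([r(b,320,145,140,105),r(b,155,150,120,90)]),np.hstack([r(a,165,125,100,75),r(a,270,170,100,75)])]))
E
```

```text
(no output)
```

View pics/c1.png

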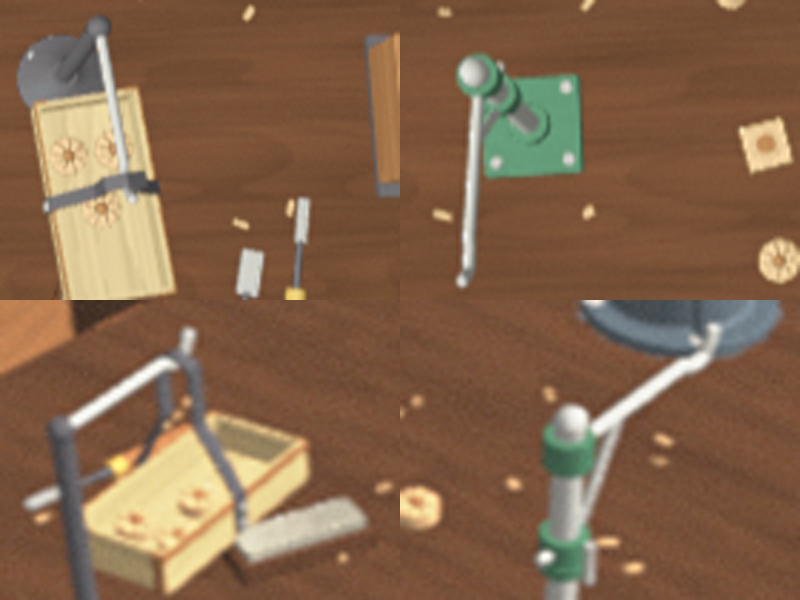

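```bash
python3 - <<'E'
from h import *
np.set_printoptions(precision=4,suppress=True)
for k,t,s in [('standtop',(354.3,153.8),(180.5,156.3)),('standtip',(365.9,214.3),(212.5,133)),('brcap',(177.2,171.6),(313,272-75)),('swtip',(173.9,234.3),(348,177)),('ros',(268.7,228.6),(274,221)),('bailpk',(363.8,208),(210,140))]:
    print(k,*tri([ray('top',t),ray('scene',s)]))
print(onz('top',(268.7,228.6),.017),onz('top',(264.5,193.5),.02))
b=cv2.imread('pics/t1.png')
# rosette / trug masks
h=cv2.cvtColor(b,cv2.COLOR_BGR2HSV);m=cv2.inRange(h,(12,50,150),(32,200,255))
for c in cv2.findContours(m,cv2.RETR_EXTERNAL,2)[0]:
    if cv2.contourArea(c)>60:print(cv2.minAreaRect(c),cv2.contourArea(c))
g=onz('top',(332,159),.0)
print('base',g, onz('top',(342,168),0.01))
E
```

```text
standtop [ 0.6327 -0.2506  0.2766] [np.float64(0.001213731529911611), np.float64(0.0012137315299115018)]
standtip [ 0.4607 -0.2719  0.2855] [np.float64(0.0013866203536234232), np.float64(0.0013866203536233301)]
brcap [0.5906 0.2432 0.3029] [np.float64(0.0018934960017925031), np.float64(0.0018934960017925702)]
swtip [0.4198 0.2552 0.2848] [np.float64(0.0011878900508173072), np.float64(0.0011878900508173883)]
ros [ 0.4485 -0.0034  0.0081] [np.float64(0.0005597075749220096), np.float64(0.0005597075749219801)]
bailpk [ 0.4795 -0.2699  0.2662] [np.float64(0.002624592723910198), np.float64(0.0026245927239102384)]
[ 0.4482 -0.0039  0.017 ] [0.5653 0.0071 0.02  ]
((141.86199951171875, 271.898193359375), (37.63364028930664, 5.56532621383667), 74.29136657714844) 161.5
((3.5308704376220703, 314.2599792480469), (31.611663818359375, 134.8373260498047), 14.565763473510742) 685.5
((421.33233642578125, 263.1794128417969), (7.439560890197754, 36.200748443603516), 4.398705005645752) 221.0
((268.0, 227.5), (13.0, 12.0), 90.0) 121.0
((358.689208984375, 231.13511657714844), (39.291358947753906, 39.784553
[... 444 characters left out ...]
6611022949) 1593.0
((105.5, 182.5), (33.0, 15.0), 90.0) 435.0
((482.5532531738281, 181.5860595703125), (51.24323654174805, 21.27589988708496), 84.80557250976562) 931.5
((459.50714111328125, 181.83941650390625), (51.4356689453125, 18.421146392822266), 85.42607879638672) 839.5
((252.53843688964844, 146.8076934814453), (11.926054000854492, 7.765803337097168), 56.30992889404297) 70.0
((473.72296142578125, 121.58782196044922), (17.437145233154297, 24.52825164794922), 35.53767395019531) 119.0
((266.68304443359375, 107.93452453613281), (35.81388854980469, 372.342529296875), 88.28164672851562) 12612.5
((246.0, 8.0), (16.0, 492.0), 90.0) 3807.5
base [ 0.6806 -0.2251  0.    ] [ 0.6465 -0.256   0.01  ]
```

The top rays and triangulation put the rosette at about (0.448,-0.004), the stand seat at about (0.484,-0.269) with yaw near 7°, and the swing seat at about (0.444,0.253) with yaw near -4°. I'll move over the rosette with the tool turned to the trug's yaw.

>>> {"method": "servo_tool", "body": {
  "rows": [
    [[0,0,4.9,0,0,0,1],[0,0,4.9,0,0,0,1],[0,0,0,0.0211,-0.03475,0,1],[0,0,0,0.0211,-0.03475,0,1],[0,0,0,0.0211,-0.03475,0,1],[0,0,0,0.0211,-0.03475,0,1],[0,0,0,0.0211,-0.03475,0,1],[0,0,0,0.0211,-0.03475,0,1]]
  ],
  "squeeze": 40
}}

```text
t: 0.77
tcp_pos: [0.2818, -0.3734, 0.25]
tool_rot: [0.998, 0.061, -0.0, -0.0]
force: [1.6, 1.1, 0.7]
finger_gap: 0.998
gripper_force: 0.0
```

>>> {"method": "servo_tool", "body": {
  "rows": [
    [[0,0,0,0.0211,-0.03475,0,1],[0,0,0,0.0211,-0.03475,0,1],[0,0,0,0.0211,-0.03475,0,1],[0,0,0,0.0211,-0.03475,0,1],[0,0,0,0.0211,-0.03475,0,1],[0,0,0,0.0211,-0.03475,0,1],[0,0,0,0.0211,-0.03475,0,1],[0,0,0,0.0211,-0.03475,0,1]]
  ]
}}

```text
t: 1.43
tcp_pos: [0.4149, -0.0767, 0.2503]
tool_rot: [0.998, 0.062, -0.0, -0.0]
force: [0.9, -0.9, 0.1]
finger_gap: 1.0
gripper_force: 0.0
```

>>> {"method": "servo_tool", "body": {
  "rows": [
    [[0,0,0,0.0211,-0.03475,0,0.4],[0,0,0,0.0211,-0.03475,0,0.4],[0,0,0,0,0,0.025,0.4],[0,0,0,0,0,0.025,0.4],[0,0,0,0,0,0.025,0.4],[0,0,0,0,0,0.025,0.4],[0,0,0,0,0,0,0.4]]
  ]
}}

```text
t: 2.02
tcp_pos: [0.4451, -0.0036, 0.1468]
tool_rot: [0.998, 0.062, -0.004, -0.001]
force: [-0.8, 0.3, 0.2]
finger_gap: 0.695
gripper_force: 0.0
```

```bash
python3 - <<'E'
from h import *
np.set_printoptions(precision=4,suppress=True)
s=manip.sense();print(s['t'],s['tcp_pos'],s['tool_rot'],s['finger_gap'])
ci=manip.camera_info('wrist');w=snap('wrist','w1.png')
print(ray('wrist',(256,192),ci),proj('wrist',(.4482,-.0035,.017),ci))
h=cv2.cvtColor(w,cv2.COLOR_BGR2HSV);m=cv2.inRange(h,(12,40,150),(32,210,255))
for c in cv2.findContours(m,cv2.RETR_EXTERNAL,2)[0]:
    if cv2.contourArea(c)>300:
        e=cv2.minEnclosingCircle(c);print(e,cv2.contourArea(c),onz('wrist',e[0],.014,ci))
t=snap('top','t2.png')
E
```

```text
2.0167 [ 0.4451 -0.0036  0.1468] [ 0.9981  0.0621 -0.0045 -0.0015] 0.6945414134438316
(array([0.522 , 0.0054, 0.2714]), array([-0.3094, -0.0246, -0.9506])) [260.0385 182.2992]
((84.5, 203.0), 75.92276000976562) 675.5 [0.4093 0.1473 0.014 ]
((255.3270721435547, 173.89097595214844), 27.837675094604492) 1927.0 [0.4542 0.0013 0.014 ]
((401.0, 67.5), 27.372529983520508) 351.5 [ 0.5519 -0.0996  0.014 ]
((358.5, 53.0), 24.824481964111328) 304.0 [ 0.5579 -0.065   0.014 ]
((286.5, 40.5), 87.53580474853516) 4132.5 [ 0.5597 -0.0096  0.014 ]
```

View pics/w1.png

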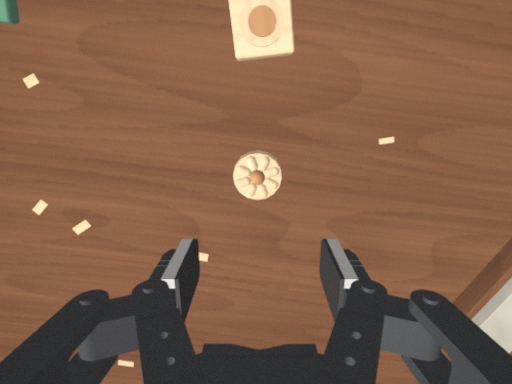

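The rosette is at (257,177) in the wrist view, ahead of the TCP. The camera sits 77 mm on the tool's +x side. Next I'll take a settled measurement.

```bash
cat >> h.py <<'E'
def ros(z=.012,tag=None):
    s=manip.sense();ci=manip.camera_info('wrist');w=snap('wrist',tag)
    h=cv2.cvtColor(w,cv2.COLOR_BGR2HSV);m=cv2.inRange(h,(8,40,150),(34,210,255))
    m=cv2.morphologyEx(m,cv2.MORPH_CLOSE,np.ones((5,5)))
    for c in cv2.findContours(m,cv2.RETR_EXTERNAL,2)[0]:
        (u,v),r=cv2.minEnclosingCircle(c)
        if 15<r<60 and cv2.contourArea(c)>.75*3.14*r*r: print((u,v),r,onz('wrist',(u,v),z,ci),s['tcp_pos'],s['tool_rot'])
E
python3 - <<'E'
from h import *
np.set_printoptions(precision=4,suppress=True)
ros()
t=cv2.imread('pics/t2.png');h=cv2.cvtColor(cv2.imread('pics/t1.png'),cv2.COLOR_BGR2HSV)
c=onz('top',(268.3,228.2),.012);print(c)
s=cv2.cvtColor(cv2.imread('pics/s1.png'),cv2.COLOR_BGR2HSV);m=cv2.inRange(s,(8,40,150),(34,210,255))
for k in cv2.findContours(m,cv2.RETR_EXTERNAL,2)[0]:
    e=cv2.minEnclosingCircle(k)
    if abs(e[0][0]-274)<8 and abs(e[0][1]-221)<8:print(e,onz('scene',e[0],.01),tri([ray('top',(268.3,228.2)),ray('scene',e[0])]))
# trug orientation, top view: rim pts at z .141 (pixels from crop)
for p in[(35,102),(137,90),(176,291)]:
    print(onz('top',(320+p[0]/2.857,145+p[1]/2.857),.141))
E
```

```text
[ 0.4499 -0.0026  0.012 ]
((273.9285583496094, 221.2142791748047), 6.328701972961426) [ 0.4511 -0.0009  0.01  ] (array([ 0.4499, -0.0023,  0.0086]), [np.float64(0.00033425759469607615), np.float64(0.0003342575946962325)])
[ 0.5818 -0.2042  0.141 ]
[ 0.5919 -0.3143  0.141 ]
[ 0.3758 -0.3434  0.141 ]
```

>>> {"method": "servo_tool", "body": {
  "rows": [
    [[0,0,0,0.006,-0.002,0.02,0.4],[0,0,0,0,0,0.02,0.4],[0,0,0,0,0,0.02,0.4],[0,0,0,0,0,0,0.4],[0,0,0,0,0,0,0.4]]
  ]
}}

```text
t: 2.58
tcp_pos: [0.4542, -0.0021, 0.0911]
tool_rot: [0.998, 0.062, 0.0, 0.0]
force: [0.3, 0.2, 0.2]
finger_gap: 0.702
gripper_force: 0.0
```

```bash
python3 - <<'E'
from h import *
np.set_printoptions(precision=4,suppress=True)
s=manip.sense();ci=manip.camera_info('wrist');w=snap('wrist','w2.png');print(s['tcp_pos'],s['tool_rot'])
h=cv2.cvtColor(w,cv2.COLOR_BGR2HSV);m=cv2.inRange(h,(8,40,130),(34,215,255))
for c in cv2.findContours(m,cv2.RETR_EXTERNAL,2)[0]:
    if cv2.contourArea(c)>500:
        e=cv2.minEnclosingCircle(c);print(e,cv2.contourArea(c),onz('wrist',e[0],.012,ci))
E
```

```text
[ 0.4542 -0.0021  0.0911] [0.9981 0.0617 0.0003 0.0001]
((397.0, 369.890625), 24.75602149963379) 805.0 [ 0.3251 -0.1341  0.012 ]
((121.5, 369.2272644042969), 24.6970157623291) 851.5 [0.2975 0.0944 0.012 ]
((255.5, 180.0), 312.5384826660156) 155585.0 [0.4739 0.0028 0.012 ]
```

View pics/w2.png

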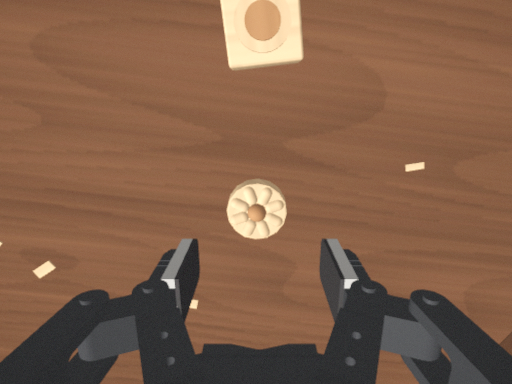

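The rosette's boss is at (257,213).

```bash
python3 - <<'E'
from h import *
np.set_printoptions(precision=4,suppress=True)
print(onz('wrist',(257,213),.019),onz('wrist',(257,210),.014), proj('wrist',manip.sense()['tcp_pos']))
E
```

```text
[ 0.4533 -0.0009  0.019 ] [ 0.4536 -0.0009  0.014 ] [259.1154 268.665 ]
```

>>> {"method": "servo_tool", "body": {
  "rows": [
    [[0,0,0,0,-0.001,0.024,0.4],[0,0,0,0,0,0.024,0.4],[0,0,0,0,0,0.015,0.4],[0,0,0,0,0,0.008,0.4],[0,0,0,0,0,0,-0.3],[0,0,0,0,0,0,-0.3],[0,0,0,0,0,0,-0.3],[0,0,0,0,0,0,-0.3]]
  ],
  "squeeze": 40
}}

```text
t: 3.3
tcp_pos: [0.4544, -0.0011, 0.0205]
tool_rot: [0.998, 0.062, 0.001, 0.0]
force: [-0.3, 0.2, -0.4]
finger_gap: 0.468
gripper_force: 40.3
```

>>> {"method": "servo_tool", "body": {
  "rows": [
    [[0,0,0,0,0,0,-0.3]]
  ]
}}

```text
t: 3.38
tcp_pos: [0.4543, -0.001, 0.0203]
tool_rot: [0.998, 0.062, 0.001, 0.0]
force: [0.1, -0.9, 4.7]
finger_gap: 0.475
gripper_force: 40.7
```

>>> {"method": "servo_tool", "body": {
  "rows": [
    [[0,0,0,0,0,-0.03,-0.3],[0,0,0,0,0,-0.03,-0.3],[0,0,-6.92,0,0,-0.03,-0.3],[0,0,-6.92,0,0,-0.03,-0.3],[0,0,-6.92,0,0,-0.03,-0.3],[0,0,-6.92,0,0,-0.03,-0.3],[0,0,-6.92,0,0,-0.03,-0.3],[0,0,-6.92,0,0,-0.02,-0.3]]
  ]
}}

```text
t: 4.05
tcp_pos: [0.454, -0.0009, 0.2525]
tool_rot: [0.91, 0.414, 0.002, 0.001]
force: [1.6, 0.6, -0.8]
finger_gap: 0.471
gripper_force: 40.6
```

>>> {"method": "servo_tool", "body": {
  "rows": [
    [[0,0,-6.92,0,0,0,-0.3],[0,0,-6.92,0,0,0,-0.3],[0,0,-6.92,0,0,0,-0.3],[0,0,-6.92,0,0,0,-0.3],[0,0,-6.92,0,0,0,-0.3],[0,0,-6.92,0,0,0,-0.3],[0,0,-6.92,0,0,0,-0.3],[0,0,-6.92,0,0,0,-0.3]]
  ]
}}

```text
t: 4.72
tcp_pos: [0.4531, -0.0007, 0.2496]
tool_rot: [0.613, 0.79, 0.0, 0.0]
force: [-0.1, 0.6, -0.5]
finger_gap: 0.47
gripper_force: 40.5
```

>>> {"method": "servo_tool", "body": {
  "rows": [
    [[0,0,-6.92,0,0,0,-0.3],[0,0,-6.92,0,0,0,-0.3],[0,0,-6.92,0,0,0,-0.3],[0,0,-6.92,0,0,0,-0.3],[0,0,-6.92,0,0,0,-0.3],[0,0,-6.92,0,0,0,-0.3],[0,0,-6.92,0,0,0,-0.3],[0,0,-6.92,0,0,0,-0.3]]
  ]
}}

```text
t: 5.38
tcp_pos: [0.4531, -0.0007, 0.2496]
tool_rot: [0.176, 0.984, -0.0, 0.0]
force: [-0.6, -0.5, 0.5]
finger_gap: 0.473
gripper_force: 40.5
```

>>> {"method": "servo_tool", "body": {
  "rows": [
    [[0,0,-6.92,0,0,0,-0.3],[0,0,-6.92,0,0,0,-0.3],[0,0,-6.92,0,0,0,-0.3],[0,0,-6.92,0,0,0,-0.3],[0,0,0,0,0,0,-0.3]]
  ]
}}

```text
t: 5.8
tcp_pos: [0.4531, -0.0007, 0.2496]
tool_rot: [-0.062, 0.998, -0.0, 0.0]
force: [0.3, 0.0, -0.1]
finger_gap: 0.469
gripper_force: 40.5
```

>>> {"method": "servo_tool", "body": {
  "rows": [
    [[0,0,0,0.0118,-0.0271,0,-0.3],[0,0,0,0.0118,-0.0271,0,-0.3],[0,0,0,0.0118,-0.0271,0,-0.3],[0,0,0,0.0118,-0.0271,0,-0.3],[0,0,0,0.0118,-0.0271,0,-0.3],[0,0,0,0.0118,-0.0271,0,-0.3],[0,0,0,0.0118,-0.0271,0,-0.3],[0,0,0,0.0118,-0.0271,0,-0.3]]
  ]
}}

```text
t: 6.47
tcp_pos: [0.3855, -0.2286, 0.2496]
tool_rot: [-0.059, 0.998, -0.0, 0.0]
force: [0.5, 0.3, 0.8]
finger_gap: 0.468
gripper_force: 40.5
```

>>> {"method": "servo_tool", "body": {
  "rows": [
    [[0,0,0,0.0118,-0.0271,0,-0.3],[0,0,0,0.0118,-0.0271,0,-0.3],[0,0,0,0,0,0,-0.3],[0,0,0,0,0,0,-0.3]]
  ]
}}

```text
t: 6.8
tcp_pos: [0.369, -0.2854, 0.2494]
tool_rot: [-0.058, 0.998, -0.0, 0.0]
force: [-0.7, -0.2, -0.5]
finger_gap: 0.471
gripper_force: 40.6
```

```bash
python3 - <<'E'
from h import *
np.set_printoptions(precision=4,suppress=True)
s=manip.sense();ci=manip.camera_info('wrist');np.save('ci3.npy',ci);w=snap('wrist','w3.png');print(s['tcp_pos'],s['tool_rot'])
for p in [(.402,-.281,.104),(.461,-.272,.289),(.4845,-.269,.277)]: print(proj('wrist',p,ci))
E
```

```text
[ 0.369  -0.2854  0.2494] [-0.0583  0.9983 -0.      0.0001]
[259.7718 215.9952]
[265.6926 510.8177]
[265.416  510.8345]
```

View pics/w3.png

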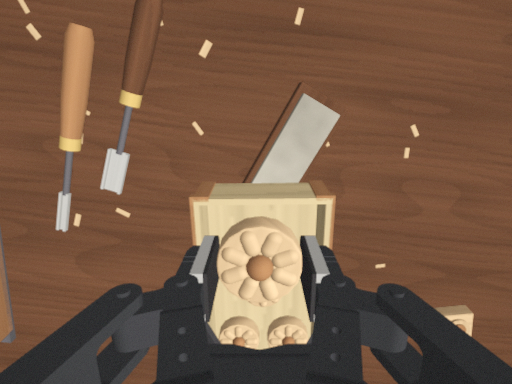

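In the wrist view the held rosette is at (260,265), the trug's -x end has rim corners at (192,198) and (335,197), and two rosettes in the trug sit near (240,335) and (289,335).

```bash
python3 - <<'E'
from h import *
np.set_printoptions(precision=4,suppress=True)
ci=np.load('ci3.npy',allow_pickle=True).item()
for p,z in [((192,198),.141),((335,197),.141),((212,185),.141),((312,184),.141),((212,185),.099),((312,184),.099),((205,205),.104),((240,342),.118),((289,342),.118)]: print(p,z,onz('wrist',p,z,ci))
im=cv2.imread('pics/w3.png')
cv2.imwrite('pics/w3c.png',cv2.resize(im[170:270,170:350],(720,400),interpolation=cv2.INTER_CUBIC))
E
```

```text
(192, 198) 0.141 [ 0.3782 -0.3378  0.141 ]
(335, 197) 0.141 [ 0.3643 -0.2257  0.141 ]
(212, 185) 0.141 [ 0.3656 -0.3229  0.141 ]
(312, 184) 0.141 [ 0.3558 -0.2455  0.141 ]
(212, 185) 0.099 [ 0.3786 -0.328   0.099 ]
(312, 184) 0.099 [ 0.367  -0.2367  0.099 ]
(205, 205) 0.104 [ 0.397  -0.3324  0.104 ]
(240, 342) 0.118 [ 0.5355 -0.2856  0.118 ]
(289, 342) 0.118 [ 0.5297 -0.2362  0.118 ]
```

View pics/w3c.png

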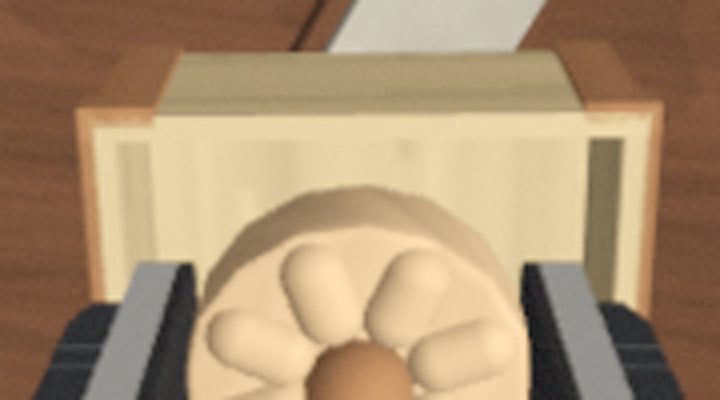

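>>> {"method": "servo_tool", "body": {
  "rows": [
    [[0,0,0,-0.017,0.0014,0,-0.3],[0,0,0,-0.017,0.0014,0,-0.3],[0,0,0,0,0,0.026,-0.3],[0,0,0,0,0,0.026,-0.3],[0,0,0,0,0,0.026,-0.3],[0,0,0,0,0,0.02,-0.3],[0,0,0,0,0,0.012,-0.3],[0,0,0,0,0,0,-0.3]]
  ]
}}

```text
t: 7.52
tcp_pos: [0.4018, -0.2741, 0.1371]
tool_rot: [-0.061, 0.998, 0.003, -0.002]
force: [0.3, 0.3, -0.3]
finger_gap: 0.469
gripper_force: 40.6
```

>>> {"method": "servo_tool", "body": {
  "rows": [
    [[0,0,0,0,0,0.006,-0.3],[0,0,0,0,0,0.004,-0.3],[0,0,0,0,0,0.002,-0.3],[0,0,0,0,0,0,-0.3],[0,0,0,0,0,0,-0.3]]
  ]
}}

```text
t: 7.93
tcp_pos: [0.4032, -0.2775, 0.1279]
tool_rot: [-0.061, 0.998, -0.0, 0.0]
force: [0.8, -0.0, 0.6]
finger_gap: 0.469
gripper_force: 40.6
```

Release with a limited opening, then rise and look.

>>> {"method": "servo_tool", "body": {
  "rows": [
    [[0,0,0,0,0,0,0.25],[0,0,0,0,0,0,0.25],[0,0,0,0,0,0,0.25],[0,0,0,0,0,0,0.25]]
  ]
}}

```text
t: 8.27
tcp_pos: [0.403, -0.2775, 0.1275]
tool_rot: [-0.061, 0.998, -0.0, 0.0]
force: [-0.1, -0.7, -1.1]
finger_gap: 0.62
gripper_force: 0.0
```

>>> {"method": "servo_tool", "body": {
  "rows": [
    [[0,0,0,0,0,-0.01,0.25],[0,0,0,0,0,-0.025,0.25],[0,0,0,0,0,-0.03,0.25],[0,0,0,0,0,-0.03,0.25],[0,0,0,0.02,0,-0.03,0.25],[0,0,0,0.03,0,-0.03,0.25],[0,0,0,0,0,-0.03,0.25],[0,0,0,0,0,-0.02,0.25]]
  ]
}}

```text
t: 8.93
tcp_pos: [0.353, -0.2837, 0.3346]
tool_rot: [-0.06, 0.998, -0.001, 0.001]
force: [0.6, -0.6, -0.5]
finger_gap: 0.621
gripper_force: 0.0
```

>>> {"method": "servo_tool", "body": {
  "rows": [
    [[0,0,0,0,0,-0.02,0.25],[0,0,0,0,0,0,0.25]]
  ]
}}

```text
t: 9.1
tcp_pos: [0.355, -0.2851, 0.3559]
tool_rot: [-0.061, 0.998, -0.004, 0.003]
force: [-0.2, -0.1, 0.4]
finger_gap: 0.623
gripper_force: 0.0
```

```bash
python3 - <<'E'
from h import *
np.set_printoptions(precision=4,suppress=True)
s=manip.sense();ci=manip.camera_info('wrist');np.save('ci4.npy',ci);w=snap('wrist','w4.png');print(s['t'],s['tcp_pos'],s['tool_rot'])
for p in [(.461,-.272,.289),(.4805,-.269,.277)]: print(proj('wrist',p,ci))
E
```

```text
9.1 [ 0.355  -0.2851  0.3559] [-0.0609  0.9981 -0.0039  0.0026]
[260.1586 343.5441]
[260.9562 351.6276]
```

View pics/w4.png

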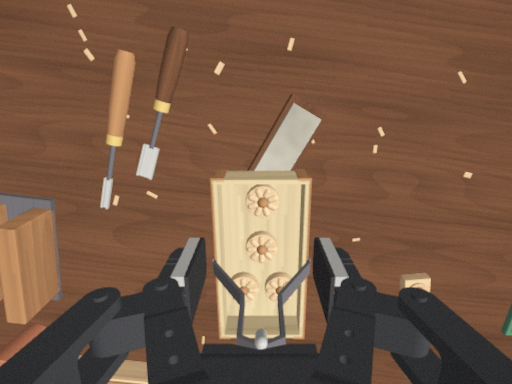

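The rosette now lies in the trug at (263,202). The bail feet are at (214,263) and (310,263), and the hook tip is at (261,340), close to the predicted pixel.

```bash
python3 - <<'E'
from h import *
np.set_printoptions(precision=4,suppress=True)
ci=np.load('ci4.npy',allow_pickle=True).item()
print(onz('wrist',(261,339),.289,ci),tri([ray('wrist',(261,339),ci),ray('top',(365.9,214.3)),ray('scene',(212.5,133))]))
a,b=onz('wrist',(214,263),.125,ci),onz('wrist',(310,263),.125,ci);print(a,b,(a+b)/2)
a,b=onz('wrist',(212,180),.141,ci),onz('wrist',(311,180),.141,ci);m=(a+b)/2;print(a,b,m+.11*np.array([.992,.124,0]))
E
```

```text
[ 0.4567 -0.2719  0.289 ] (array([ 0.4606, -0.2718,  0.2853]), [np.float64(0.0004646572567080596), np.float64(0.0016118556189793263), np.float64(0.0011709476031115688)])
[ 0.496  -0.3286  0.125 ] [ 0.4804 -0.2056  0.125 ] [ 0.4882 -0.2671  0.125 ]
[ 0.3802 -0.3375  0.141 ] [ 0.3664 -0.2265  0.141 ] [ 0.4825 -0.2684  0.141 ]
```

>>> {"method": "servo_tool", "body": {
  "rows": [
    [[0,0,0,-0.03,0,0,1],[0,0,0,-0.03,0,0,1],[0,0,0,-0.03,0,0,1],[0,0,0,-0.03,0,0,1],[0,0,0,0,0,0,1],[0,0,0,0,0,0,1]]
  ]
}}

```text
t: 9.65
tcp_pos: [0.4733, -0.2678, 0.3495]
tool_rot: [-0.062, 0.998, 0.001, -0.002]
force: [0.0, -0.1, 0.2]
finger_gap: 1.002
gripper_force: 0.0
```

```bash
python3 - <<'E'
from h import *
np.set_printoptions(precision=4,suppress=True)
s=manip.sense();ci=manip.camera_info('wrist');np.save('ci5.npy',ci);w=snap('wrist','w5.png');print(s['t'],s['tcp_pos'],s['tool_rot'])
for p in [(.461,-.272,.289),(.4805,-.269,.277)]: print(proj('wrist',p,ci))
E
```

```text
9.65 [ 0.4733 -0.2678  0.3495] [-0.0623  0.9981  0.0014 -0.0015]
[254.6895 199.0456]
[255.8156 220.7045]
```

View pics/w5.png

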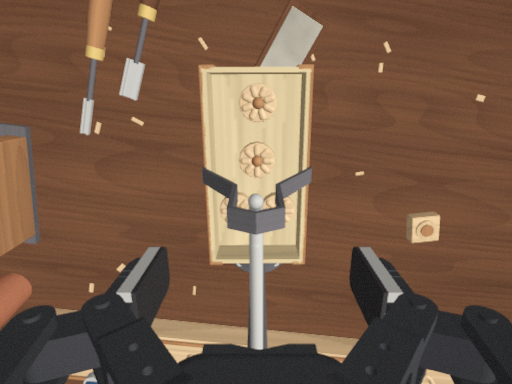

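The bail peak is at (256,219) and the hook tip at (256,201), both matching the prediction. Next I descend and grip the legs.

>>> {"method": "servo_tool", "body": {
  "rows": [
    [[0,0,0,-0.0075,-0.002,0.02,1],[0,0,0,0,0,0.025,1],[0,0,0,0,0,0.025,1],[0,0,0,0,0,0.018,1],[0,0,0,0,0,0.0095,1],[0,0,0,0,0,0,1],[0,0,0,0,0,0,1]]
  ]
}}

```text
t: 10.28
tcp_pos: [0.48, -0.27, 0.2542]
tool_rot: [-0.061, 0.998, 0.0, -0.0]
force: [0.7, 0.6, 0.8]
finger_gap: 1.003
gripper_force: 0.0
```

>>> {"method": "servo_tool", "body": {
  "rows": [
    [[0,0,0,0,0,0,0.2],[0,0,0,0,0,0,0.2],[0,0,0,0,0,0,0.1],[0,0,0,0,0,0,-0.1],[0,0,0,0,0,0,-0.3],[0,0,0,0,0,0,-0.3],[0,0,0,0,0,0,-0.3]]
  ],
  "squeeze": 60
}}

```text
t: 10.87
tcp_pos: [0.4813, -0.2694, 0.2556]
tool_rot: [-0.061, 0.998, -0.0, 0.001]
force: [0.1, 2.2, 6.3]
finger_gap: 0.483
gripper_force: 61.7
```

```bash
python3 - <<'E'
from h import *
np.set_printoptions(precision=4,suppress=True)
s=manip.sense();w=snap('wrist','w6.png');b=snap('scene','s6.png');print(s['t'],s['tcp_pos'],s['tool_rot'],s['force'],s['finger_gap'])
r=cv2.resize(b[110:230,150:310],(512,384),interpolation=cv2.INTER_CUBIC)
cv2.imwrite('pics/c6.png',cv2.resize(np.hstack([w,r]),(800,300)))
E
```

```text
10.8667 [ 0.4813 -0.2694  0.2556] [-0.0612  0.9981 -0.0002  0.0011] [0.0643 2.1797 6.2796] 0.4825929693894349
```

View pics/c6.png

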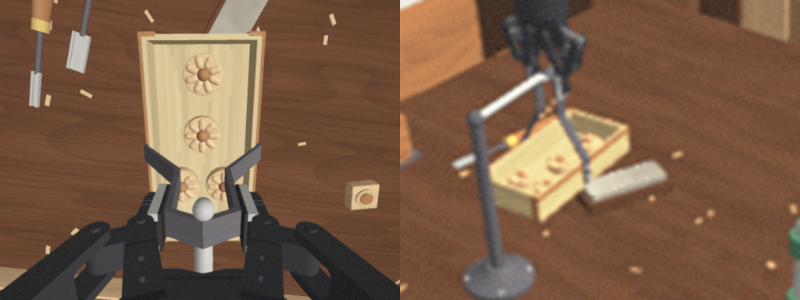

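The grip is on both legs at a 41 mm opening, with the hook still inside the bail. Next I lift straight up, then move out past the tip.

>>> {"method": "servo_tool", "body": {
  "rows": [
    [[0,0,0,0,0,-0.004,-0.3],[0,0,0,0,0,-0.006,-0.3],[0,0,0,0,0,-0.008,-0.3],[0,0,0,0,0,-0.008,-0.3],[0,0,0,0,0,-0.007,-0.3],[0,0,0,0,0,-0.005,-0.3],[0,0,0,0,0,-0.002,-0.3],[0,0,0,0,0,0,-0.3]]
  ]
}}

```text
t: 11.63
tcp_pos: [0.4809, -0.27, 0.295]
tool_rot: [-0.061, 0.998, -0.001, 0.001]
force: [1.1, -0.6, -5.9]
finger_gap: 0.477
gripper_force: 61.2
```

>>> {"method": "servo_tool", "body": {
  "rows": [
    [[0,0,0,0.003,0,0,-0.3],[0,0,0,0.006,0,0,-0.3],[0,0,0,0.009,0,0,-0.3],[0,0,0,0.01,0,0,-0.3],[0,0,0,0.01,0,0,-0.3],[0,0,0,0.008,0,0,-0.3],[0,0,0,0.005,0,0,-0.3],[0,0,0,0.002,0,0,-0.3]]
  ]
}}

```text
t: 12.3
tcp_pos: [0.4268, -0.2763, 0.2944]
tool_rot: [-0.061, 0.998, 0.0, -0.0]
force: [0.2, 0.1, -3.9]
finger_gap: 0.479
gripper_force: 61.2
```

```bash
python3 - <<'E'
from h import *
np.set_printoptions(precision=4,suppress=True)
s=manip.sense();ci=manip.camera_info('wrist');w=snap('wrist','w7.png');print(s['t'],s['tcp_pos'],s['tool_rot'],s['force'],s['ft_torque'],s['finger_gap'],s['q'])
# trug end rim in the picture vs the gripped picture: pale mask
for f in('w6.png','w7.png'):
    h=cv2.cvtColor(cv2.imread('pics/'+f),cv2.COLOR_BGR2HSV);m=cv2.inRange(h,(15,30,110),(34,170,255))
    n,l,st,_=cv2.connectedComponentsWithStats(m)
    print(f,[tuple(x) for x in st[1:] if x[4]>2000])
E
```

```text
12.3 [ 0.4268 -0.2763  0.2944] [-0.0606  0.9982  0.0001 -0.0002] [ 0.2217  0.102  -3.8945] [ 0.0791 -0.0275 -0.0081] 0.47899126166942824 [-0.7946  0.3161  1.6655 -0.0003  1.1605 -2.4865]
w6.png [(np.int32(180), np.int32(0), np.int32(163), np.int32(275), np.int32(28250))]
w7.png [(np.int32(178), np.int32(39), np.int32(160), np.int32(239), np.int32(27210))]
```

The trug is off the hook and level (its end sits at the same image row), and the measured weight is 3.9 N. I'll carry it across smoothly.

>>> {"method": "servo_tool", "body": {
  "rows": [
    [[0,0,0,-0.0002,0.004,0,-0.3],[0,0,0,-0.0005,0.009,0,-0.3],[0,0,0,-0.0007,0.014,0,-0.3],[0,0,0,-0.001,0.018,0,-0.3],[0,0,0,-0.0012,0.022,0,-0.3],[0,0,0,-0.0013,0.024,0,-0.3],[0,0,0,-0.0013,0.025,0,-0.3],[0,0,0,-0.0013,0.025,0,-0.3]]
  ]
}}

```text
t: 13.02
tcp_pos: [0.4177, -0.1327, 0.2942]
tool_rot: [-0.061, 0.998, 0.001, -0.0]
force: [1.6, 0.5, -4.3]
finger_gap: 0.48
gripper_force: 61.4
```

>>> {"method": "servo_tool", "body": {
  "rows": [
    [[0,0,0,-0.0013,0.025,0,-0.3],[0,0,0,-0.0013,0.025,0,-0.3],[0,0,0,-0.0013,0.025,0,-0.3],[0,0,0,-0.0013,0.025,0,-0.3],[0,0,0,-0.0013,0.025,0,-0.3],[0,0,0,-0.0013,0.025,0,-0.3],[0,0,0,-0.0013,0.025,0,-0.3],[0,0,0,-0.0013,0.025,0,-0.3]]
  ]
}}

```text
t: 13.68
tcp_pos: [0.4029, 0.0669, 0.2944]
tool_rot: [-0.062, 0.998, 0.0, -0.0]
force: [0.6, 0.0, -4.6]
finger_gap: 0.481
gripper_force: 61.4
```

>>> {"method": "servo_tool", "body": {
  "rows": [
    [[0,0,0,-0.0012,0.022,0,-0.3],[0,0,0,-0.001,0.018,0,-0.3],[0,0,0,-0.0007,0.014,0,-0.3],[0,0,0,-0.0005,0.009,0,-0.3],[0,0,0,-0.0002,0.005,0,-0.3],[0,0,0,0,0.002,0,-0.3],[0,0,0,0,0,0,-0.3]]
  ]
}}

```text
t: 14.27
tcp_pos: [0.399, 0.1346, 0.2943]
tool_rot: [-0.062, 0.998, -0.0, -0.0]
force: [-0.2, -0.3, -4.6]
finger_gap: 0.48
gripper_force: 61.6
```

```bash
python3 - <<'E'
from h import *
np.set_printoptions(precision=4,suppress=True)
s=manip.sense();ci=manip.camera_info('wrist');w=snap('wrist','w8.png');print(s['t'],s['tcp_pos'],s['tool_rot'],s['force'],s['finger_gap'])
for p in [(.4198,.2552,.289),(.4437,.2535,.266),(.5,.2495,.272),(.5906,.2432,.306)]: print(proj('wrist',p,ci))
h=cv2.cvtColor(w,cv2.COLOR_BGR2HSV);m=cv2.inRange(h,(0,0,120),(179,50,255))
n,l,st,ce=cv2.connectedComponentsWithStats(m)
for i in range(1,n):
    if st[i,4]>60: 
        k=np.argwhere(l==i)[:,::-1]; print(st[i],cv2.minAreaRect(k.astype(np.float32)),cv2.fitLine(k.astype(np.float32),2,0,.01,.01).ravel())
E
```

```text
14.2667 [0.399  0.1346 0.2943] [-0.0616  0.9981 -0.0001 -0.    ] [-0.1817 -0.3139 -4.5755] 0.48035880548247206
[490.7524 324.0897]
[447.161  329.4213]
[419.7682 408.0672]
[396.501 569.491]
[481 202  14  36 433] ((487.5, 219.5), (35.0, 13.0), 90.0) [  0.0565  -0.9984 487.2979 219.7991]
[189 236  24  48 484] ((199.6004180908203, 258.18011474609375), (14.031320571899414, 48.980106353759766), 13.736268043518066) [  0.2834  -0.959  200.4649 258.2169]
[306 236  25  48 493] ((318.86053466796875, 258.09857177734375), (48.96723175048828, 14.73668384552002), 76.55138397216797) [  0.2799   0.96   317.9533 258.3752]
[282 298  16  17 100] ((290.60003662109375, 305.70001220703125), (14.310833930969238, 13.86362075805664), 63.43495178222656) [  0.1703  -0.9854 289.83   306.72  ]
[487 316  16  20 233] ((494.3648681640625, 325.1891784667969), (19.234682083129883, 14.79590892791748), 80.53767395019531) [  0.1396   0.9902 494.2661 325.824 ]
```

The swing hook tip is at (494,325) in the wrist view, within 2 mm of the estimate. I'll turn to the arm's yaw and go in front of the tip.

>>> {"method": "servo_tool", "body": {
  "rows": [
    [[0,0,1.0,0,0,0,-0.3],[0,0,2.0,0,0,0,-0.3],[0,0,2.8,0,0,0,-0.3],[0,0,2.8,0,0,0,-0.3],[0,0,2.0,0,0,0,-0.3],[0,0,1.0,0,0,0,-0.3],[0,0,0,0,0,0,-0.3]]
  ]
}}

```text
t: 14.9
tcp_pos: [0.3994, 0.1337, 0.2943]
tool_rot: [0.041, 0.999, -0.0, -0.0]
force: [-0.5, -0.3, -5.2]
finger_gap: 0.478
gripper_force: 61.6
```

>>> {"method": "servo_tool", "body": {
  "rows": [
    [[0,0,0,0.001,0.004,0,-0.3],[0,0,0,0.0023,0.009,0,-0.3],[0,0,0,0.0036,0.014,0,-0.3],[0,0,0,0.0046,0.018,0,-0.3],[0,0,0,0.0052,0.02,0,-0.3],[0,0,0,0.0052,0.02,0,-0.3],[0,0,0,0.0044,0.017,0,-0.3],[0,0,0,0.0031,0.012,0,-0.3]]
  ]
}}

```text
t: 15.57
tcp_pos: [0.3782, 0.2525, 0.2942]
tool_rot: [0.039, 0.999, 0.001, -0.0]
force: [0.2, 0.3, -4.9]
finger_gap: 0.48
gripper_force: 61.8
```

>>> {"method": "servo_tool", "body": {
  "rows": [
    [[0,0,0,0.0018,0.007,0,-0.3],[0,0,0,0.0008,0.003,0,-0.3],[0,0,0,0,0,0,-0.3],[0,0,0,0,0,0,-0.3]]
  ]
}}

```text
t: 15.9
tcp_pos: [0.3771, 0.2602, 0.2942]
tool_rot: [0.04, 0.999, -0.0, -0.0]
force: [0.2, 0.8, -4.2]
finger_gap: 0.484
gripper_force: 61.8
```

```bash
python3 - <<'E'
from h import *
np.set_printoptions(precision=4,suppress=True)
s=manip.sense();ci=manip.camera_info('wrist');w=snap('wrist','w9.png');print(s['t'],s['tcp_pos'],s['tool_rot'],s['force'],s['finger_gap'])
for p in [(.4195,.257,.289),(.4415,.2553,.266)]: print(proj('wrist',p,ci))
h=cv2.cvtColor(w,cv2.COLOR_BGR2HSV);m=cv2.inRange(h,(0,0,120),(179,50,255))
n,l,st,ce=cv2.connectedComponentsWithStats(m)
for i in range(1,n):
    if st[i,4]>60: print(st[i],ce[i])
for n_ in('top','scene'):
    b=snap(n_,n_+'9.png');a=cv2.imread('pics/%s1.png'%n_[0]);
    p,q=proj(n_,(.4195,.257,.287)),proj(n_,(.5906,.2432,.306));print(n_,p,q,[int(np.abs(a[int(y)-3:int(y)+4,int(x)-3:int(x)+4].astype(int)-b[int(y)-3:int(y)+4,int(x)-3:int(x)+4]).mean()) for x,y in(p,q)])
E
```

```text
15.9 [0.3771 0.2602 0.2942] [ 0.0398  0.9992 -0.0003 -0.0001] [ 0.2428  0.7922 -4.2262] 0.4835856824419561
[259.6441 335.6459]
[259.6938 337.2128]
[399 178  23  38 473] [409.9937 196.6321]
[306 235  25  49 512] [317.8594 258.168 ]
[189 236  24  48 500] [200.468 258.276]
[255 314  18  36 420] [264.2238 334.6119]
top [172.7021 234.6154] [176.4032 171.7617] [37, 2]
scene [348.2453 176.5722] [312.3382 196.0848] [10, 2]
```

The tip is centred within 2.5 mm. Next I insert and lower.

>>> {"method": "servo_tool", "body": {
  "rows": [
    [[0,0,0,-0.003,0.001,0,-0.3],[0,0,0,-0.007,0.001,0,-0.3],[0,0,0,-0.01,0,0,-0.3],[0,0,0,-0.012,0,0,-0.3],[0,0,0,-0.012,0,0,-0.3],[0,0,0,-0.01,0,0,-0.3],[0,0,0,-0.007,0,0,-0.3],[0,0,0,-0.0045,0,0,-0.3]]
  ]
}}

```text
t: 16.72
tcp_pos: [0.4444, 0.257, 0.2941]
tool_rot: [0.04, 0.999, 0.0, 0.0]
force: [-0.8, -0.1, -4.2]
finger_gap: 0.483
gripper_force: 61.8
```

>>> {"method": "servo_tool", "body": {
  "rows": [
    [[0,0,0,0,0,0,-0.3],[0,0,0,0,0,0,-0.3],[0,0,0,0,0,0.004,-0.3],[0,0,0,0,0,0.008,-0.3],[0,0,0,0,0,0.009,-0.3],[0,0,0,0,0,0.007,-0.3],[0,0,0,0,0,0.003,-0.3],[0,0,0,0,0,0,-0.3]]
  ]
}}

```text
t: 17.38
tcp_pos: [0.4417, 0.257, 0.2619]
tool_rot: [0.04, 0.999, -0.001, -0.002]
force: [-0.2, 0.0, -5.2]
finger_gap: 0.478
gripper_force: 61.8
```

```bash
python3 - <<'E'
from h import *
np.set_printoptions(precision=4,suppress=True)
s=manip.sense();ci=manip.camera_info('wrist');w=snap('wrist','w10.png');print(s['t'],s['tcp_pos'],s['tool_rot'],s['force'],s['ft_torque'],s['finger_gap'])
for p in [(.4195,.257,.289),(.4195,.259,.289)]: print(proj('wrist',p,ci))
h=cv2.cvtColor(w,cv2.COLOR_BGR2HSV);m=cv2.inRange(h,(0,0,120),(179,50,255))
n,l,st,ce=cv2.connectedComponentsWithStats(m)
for i in range(1,n):
    if st[i,4]>60: print(st[i],ce[i])
E
```

```text
17.3833 [0.4417 0.257  0.2619] [ 0.04    0.9992 -0.0005 -0.0015] [-0.2191  0.0175 -5.19  ] [-0.0093  0.1015  0.0207] 0.4782565841277048
[254.2208 253.5967]
[259.8825 253.1887]
[417 133  25  44 633] [428.9368 154.1374]
[306 235  25  49 511] [317.8415 258.135 ]
[189 236  24  48 503] [200.4354 258.3738]
[247 243  25  35 722] [259.3006 259.8573]
[250 314  24  36 713] [261.8527 332.2987]
```

>>> {"method": "servo_tool", "body": {
  "rows": [
    [[0,0,0,0,0,0.002,-0.3],[0,0,0,0,0,0.002,-0.3],[0,0,0,0,0,0.002,-0.3],[0,0,0,0,0,0,-0.3],[0,0,0,0,0,0,-0.3]]
  ]
}}

```text
t: 17.85
tcp_pos: [0.4426, 0.2572, 0.2572]
tool_rot: [0.04, 0.999, -0.0, -0.0]
force: [0.5, -0.5, -4.0]
finger_gap: 0.475
gripper_force: 61.8
```

>>> {"method": "servo_tool", "body": {
  "rows": [
    [[0,0,0,0,0,0.001,-0.3],[0,0,0,0,0,0.001,-0.3],[0,0,0,0,0,0,-0.3]]
  ]
}}

```text
t: 18.1
tcp_pos: [0.4429, 0.2574, 0.2563]
tool_rot: [0.04, 0.999, 0.0, 0.001]
force: [-3.3, -1.1, 3.6]
finger_gap: 0.478
gripper_force: 62.8
```

The trug has seated (force turned from -4 N to +3.6 N). I'll ease off 1 mm, open gradually and rise.

>>> {"method": "servo_tool", "body": {
  "rows": [
    [[0,0,0,0,0,-0.001,-0.3],[0,0,0,0,0,0,-0.04],[0,0,0,0,0,0,-0.02],[0,0,0,0,0,0,0.02],[0,0,0,0,0,0,0.1],[0,0,0,0,0,0,0.2],[0,0,0,0,0,0,0.3],[0,0,0,0,0,0,0.3]]
  ]
}}

```text
t: 18.77
tcp_pos: [0.4429, 0.2573, 0.2564]
tool_rot: [0.04, 0.999, 0.0, 0.0]
force: [0.5, 0.2, -0.0]
finger_gap: 0.655
gripper_force: 0.0
```

>>> {"method": "servo_tool", "body": {
  "rows": [
    [[0,0,0,0,0,0,0.3],[0,0,0,0,0,0,0.3],[0,0,0,0,0,-0.006,0.3],[0,0,0,0,0,-0.012,0.3],[0,0,0,0,0,-0.02,0.3],[0,0,0,0,0,-0.025,0.3],[0,0,0,0,0,-0.03,0.3],[0,0,0,0,0,-0.02,0.3]]
  ]
}}

```text
t: 19.43
tcp_pos: [0.4433, 0.2574, 0.3723]
tool_rot: [0.04, 0.999, 0.001, 0.002]
force: [0.6, -0.5, -0.3]
finger_gap: 0.646
gripper_force: 0.0
```

```bash
cat > look.py <<'E'
from h import *
import sys
np.set_printoptions(precision=4,suppress=True)
s=manip.sense();ci=manip.camera_info('wrist');w=snap('wrist',sys.argv[1]+'.png');print(s['t'],s['tcp_pos'],s['tool_rot'],s['force'],s['q'])
h=cv2.cvtColor(w,cv2.COLOR_BGR2HSV)
for nm,lo,hi,z,mn in[('steel',(0,0,120),(179,50,255),.289,60),('wood',(15,30,110),(34,170,255),.141,800),('boss',(5,100,70),(16,200,190),.123,60)]:
    m=cv2.inRange(h,lo,hi);n,l,st,ce=cv2.connectedComponentsWithStats(m)
    for i in range(1,n):
        if st[i,4]>mn:
            r=cv2.minAreaRect(np.argwhere(l==i)[:,::-1].astype(np.float32));print(nm,st[i],np.round(r[0]),np.round(r[1]),round(r[2],1),onz('wrist',r[0],z,ci))
E
python3 look.py w11
```

```text
19.4333 [0.4433 0.2574 0.3723] [0.04   0.9992 0.0006 0.0016] [ 0.6433 -0.5309 -0.3185] [ 0.3079  0.2425  1.5433  0.      1.3524 -1.1829]
steel [377  89  24  68 479] [386. 122.] [68. 13.] 74.1 [0.3923 0.345  0.289 ]
steel [284 157  27  25 266] [297. 168.] [12. 33.] 65.0 [0.4189 0.2857 0.289 ]
steel [251 169  14  19 213] [258. 178.] [18. 13.] 90.0 [0.4234 0.258  0.289 ]
steel [ 252  186   34  162 2459] [263. 266.] [ 32. 163.] 5.2 [0.4923 0.2562 0.289 ]
steel [167 238  30  49 565] [181. 260.] [16. 52.] 18.1 [0.4827 0.1952 0.289 ]
steel [322 238  30  49 570] [337. 260.] [52. 16.] 71.6 [0.4924 0.3127 0.289 ]
steel [  0 256  11  22 144] [  5. 266.] [21. 10.] 90.0 [0.477  0.0617 0.289 ]
steel [276 283   8  24 135] [280. 294.] [23.  7.] 90.0 [0.5189 0.2674 0.289 ]
steel [ 472  292   40   61 1467] [501. 318.] [63. 35.] 45.0 [0.5552 0.4439 0.289 ]
wood [  205    57   107   131 11092] [259. 122.] [130. 106.] 89.4 [0.3991 0.2608 0.141 ]
wood [ 265  171   53   78 2309] [288. 209.] [45. 83.] 11.8 [0.506  0.2879 0.141 ]
wood [ 211  172   43   77 2217] [232. 209.] [77. 39.] 87.3 [0.5006 0.2204 0.141 ]
wood [272 326  57  21 850] [300. 338.] [20. 56.] 86.1 [0.7002 0.2954 0.141 ]
wood [372 348  40  36 985] [392. 366.] [35. 39.] 90.0 [0.7613 0.4256 0.141 ]
boss [     0      0    512    359 128265] [256. 179.] [358. 511.] 90.0 [0.4694 0.2512 0.123 ]
boss [255  88  11  12  72] [260.  94.] [11. 10.] 90.0 [0.3687 0.2649 0.123 ]
boss [120 358  25   5  74] [132. 360.] [ 3. 24.] 87.0 [0.7379 0.0404 0.123 ]
```

The trug hangs on the swing hook and the gripper is clear. I'll turn the tool a quarter, shut the fingers and come down beside the rod on its far (+y) side, 95 mm from the axis.

>>> {"method": "servo_tool", "body": {
  "rows": [
    [[0,0,6.92,0,0,0,0.3],[0,0,6.92,0,0,0,0.3],[0,0,6.92,0,0,0,0],[0,0,6.92,0,0,0,-0.4],[0,0,6.92,0,0,0,-0.8],[0,0,6.92,0,0,0,-1],[0,0,6.92,0,0,0,-1],[0,0,6.92,0,0,0,-1]]
  ],
  "squeeze": 20
}}

```text
t: 20.15
tcp_pos: [0.4426, 0.2572, 0.3695]
tool_rot: [0.502, 0.865, 0.0, 0.0]
force: [0.7, 0.1, -0.1]
finger_gap: -0.005
gripper_force: 0.0
```

>>> {"method": "servo_tool", "body": {
  "rows": [
    [[0,0,6.92,0,0,0,-1],[0,0,6.92,0,0,0,-1],[0,0,6.92,0,0,0,-1],[0,0,6.92,0,0,0,-1],[0,0,6.92,0,0,0,-1],[0,0,0,0.01,0.018,0,-1],[0,0,0,0.01,0.018,0,-1],[0,0,0,0.0084,0.0172,0,-1]]
  ]
}}

```text
t: 20.82
tcp_pos: [0.4985, 0.2817, 0.3698]
tool_rot: [0.735, 0.679, 0.0, 0.0]
force: [0.3, 0.6, 0.3]
finger_gap: 0.004
gripper_force: 0.0
```

>>> {"method": "servo_tool", "body": {
  "rows": [
    [[0,0,0,0,0,0,-1],[0,0,0,0,0,0,-1]]
  ]
}}

```text
t: 20.98
tcp_pos: [0.4982, 0.2813, 0.3689]
tool_rot: [0.735, 0.678, -0.0, -0.0]
force: [-0.1, -0.5, 1.4]
finger_gap: -0.002
gripper_force: 0.0
```

```bash
python3 look.py w12 | grep -v boss; python3 - <<'E'
from h import *
np.set_printoptions(precision=4,suppress=True)
print([proj('wrist',p) for p in[(.5906,.2432,.306),(.4234,.258,.289),(.4959,.2516,.277)]])
E
```

```text
20.9833 [0.4982 0.2813 0.3689] [ 0.7346  0.6785 -0.0005 -0.0002] [-0.0754 -0.5156  1.3858] [ 0.3188  0.3404  1.4089 -0.      1.3933  0.3983]
steel [162   5  72  38 617] [197.  27.] [15. 76.] 63.4 [0.4708 0.3974 0.289 ]
steel [318 157  46  32 648] [339. 176.] [49. 25.] 23.5 [0.554  0.2995 0.289 ]
steel [348 191  37  30 632] [366. 200.] [27. 35.] 52.1 [0.5726 0.2808 0.289 ]
steel [ 152  196  216   85 4266] [260. 241.] [ 79. 216.] 86.0 [0.4966 0.2553 0.289 ]
steel [ 380  226   39   37 1110] [399. 244.] [40. 34.] 45.0 [0.5975 0.2446 0.289 ]
steel [   0  269   59   88 1215] [ 32. 306.] [95. 37.] 62.1 [0.3148 0.2138 0.289 ]
wood [ 435    0   61  342 7241] [463. 169.] [ 25. 344.] 6.5 [0.7338 0.2542 0.141 ]
wood [  455     0    57   369 12227] [502. 184.] [ 53. 366.] 7.5 [0.7805 0.2334 0.141 ]
wood [ 201  133  111   96 8834] [256. 180.] [110.  95.] -0.0 [0.4927 0.2601 0.141 ]
wood [ 114  139   90   92 6446] [158. 184.] [89. 91.] -0.0 [0.3777 0.2645 0.141 ]
[array([400.8286, 258.0507]), array([160.5255, 244.4436]), array([260.364 , 237.9364])]
```

>>> {"method": "servo_tool", "body": {
  "rows": [
    [[0,0,0,0,0,0.022,-1],[0,0,0,0,0,0.025,-1],[0,0,0,0,0,0.025,-1],[0,0,0,0,0,0.014,-1],[0,0,0,0,0,0.006,-1],[0,0,0,-0.004,0,0,-1],[0,0,0,-0.004,0,0,-1],[0,0,0,0,0,0,-1]]
  ]
}}

```text
t: 21.7
tcp_pos: [0.4978, 0.2727, 0.2787]
tool_rot: [0.735, 0.678, 0.001, 0.001]
force: [-1.1, 0.2, -0.5]
finger_gap: 0.006
gripper_force: 0.0
```

>>> {"method": "servo_tool", "body": {
  "rows": [
    [[0,0,0,-0.002,0,0,-1],[0,0,0,-0.002,0,0,-1],[0,0,0,-0.001,0,0,-1],[0,0,0,-0.001,0,0,-1],[0,0,0,0,0,0,-1]]
  ]
}}

```text
t: 22.12
tcp_pos: [0.4972, 0.2674, 0.2777]
tool_rot: [0.735, 0.678, 0.001, 0.0]
force: [0.5, 1.6, 1.1]
finger_gap: 0.002
gripper_force: 0.4
```

>>> {"method": "servo_tool", "body": {
  "rows": [
    [[0,0,0,-0.002,0,0,-1],[0,0,0,-0.002,0,0,-1],[0,0,0,-0.001,0,0,-1]]
  ]
}}

```text
t: 22.37
tcp_pos: [0.4965, 0.2622, 0.2773]
tool_rot: [0.735, 0.679, 0.0, 0.0]
force: [0.1, -0.1, 1.1]
finger_gap: -0.002
gripper_force: 0.5
```

```bash
python3 look.py w13 | grep -v boss
```

```text
22.3667 [0.4965 0.2622 0.2773] [0.7346 0.6785 0.     0.0001] [ 0.1466 -0.0947  1.0803] [ 0.2869  0.4105  1.5626 -0.0001  1.1683  0.3663]
steel [362 125  11  11  87] [367. 130.] [ 9. 10.] 45.0 [0.5402 0.3226 0.289 ]
steel [332 157  48  41 909] [354. 174.] [48. 23.] 44.0 [0.5359 0.3064 0.289 ]
steel [379 171  31  24 337] [394. 182.] [33. 12.] 33.7 [0.5509 0.3021 0.289 ]
steel [ 386  204   64   53 1840] [419. 223.] [59. 47.] 45.0 [0.5615 0.2846 0.289 ]
steel [ 299  212  139   85 2946] [371. 282.] [101. 105.] 46.2 [0.5434 0.259  0.289 ]
steel [243 234  13  46 483] [249. 256.] [45. 12.] 90.0 [0.4935 0.2751 0.289 ]
steel [263 234  14  46 478] [269. 256.] [45. 13.] 87.3 [0.5017 0.2746 0.289 ]
steel [ 462  273   50   68 2428] [486. 306.] [67. 49.] 90.0 [0.5934 0.2428 0.289 ]
steel [ 85 287  48  44 770] [110. 310.] [15. 61.] 54.7 [0.4311 0.2541 0.289 ]
wood [ 485   68   27  192 2564] [498. 164.] [191.  26.] 90.0 [0.7018 0.2647 0.141 ]
wood [  166   128   160   137 15251] [245. 196.] [126. 167.] 85.8 [0.4833 0.2527 0.141 ]
wood [  61  147  117  125 8314] [124. 210.] [117. 117.] 85.0 [0.3742 0.2486 0.141 ]
```

Contact is light and the arm has begun to turn. I'll now sweep it steadily, rotating the tool rigidly with the arm.

>>> {"method": "servo_tool", "body": {
  "rows": [
    [[0,0,-0.4,-0.0007,-0.0001,0,-1],[0,0,-0.8,-0.0013,-0.0002,0,-1],[0,0,-1.2,-0.002,-0.0003,0,-1],[0,0,-1.6,-0.0027,-0.0004,0,-1],[0,0,-2,-0.0033,-0.0005,0,-1],[0,0,-2,-0.0033,-0.0005,0,-1],[0,0,-2,-0.0033,-0.0005,0,-1],[0,0,-2,-0.0033,-0.0005,0,-1]]
  ]
}}

```text
t: 23.08
tcp_pos: [0.4936, 0.2423, 0.2772]
tool_rot: [0.659, 0.753, -0.0, -0.0]
force: [0.8, 0.7, 0.0]
finger_gap: 0.001
gripper_force: 0.5
```

>>> {"method": "servo_tool", "body": {
  "rows": [
    [[0,0,-2,-0.0033,-0.0005,0,-1],[0,0,-2,-0.0033,-0.0005,0,-1],[0,0,-2,-0.0033,-0.0005,0,-1],[0,0,-2,-0.0033,-0.0005,0,-1],[0,0,-2,-0.0033,-0.0005,0,-1],[0,0,-2,-0.0033,-0.0005,0,-1],[0,0,-2,-0.0033,-0.0005,0,-1],[0,0,-2,-0.0033,-0.0005,0,-1]]
  ]
}}

```text
t: 23.75
tcp_pos: [0.4961, 0.2158, 0.2771]
tool_rot: [0.547, 0.837, -0.0, -0.0]
force: [0.2, 1.2, -0.1]
finger_gap: 0.001
gripper_force: 0.5
```

>>> {"method": "servo_tool", "body": {
  "rows": [
    [[0,0,-2,-0.0033,-0.0005,0,-1],[0,0,-2,-0.0033,-0.0005,0,-1],[0,0,-2,-0.0033,-0.0005,0,-1],[0,0,-2,-0.0033,-0.0005,0,-1],[0,0,-2,-0.0033,-0.0005,0,-1],[0,0,-1.5,-0.0025,-0.0004,0,-1],[0,0,-1,-0.0017,-0.0003,0,-1],[0,0,-0.5,-0.0008,-0.0001,0,-1]]
  ]
}}

```text
t: 24.42
tcp_pos: [0.5036, 0.1953, 0.2771]
tool_rot: [0.45, 0.893, -0.0, -0.0]
force: [-0.6, 0.4, 0.3]
finger_gap: -0.0
gripper_force: 0.4
```

```bash
python3 look.py w14 | grep -v boss;  python3 - <<'E'
from h import *
np.set_printoptions(precision=4,suppress=True)
s=manip.sense();t=snap('top','t14.png');q=snap('scene','s14.png')
A=np.array([.5906,.2432]);d=s['tcp_pos'][:2]-A;print('r',np.hypot(*d),np.degrees(np.arctan2(d[1],d[0])))
E
```

```text
24.4167 [0.5036 0.1953 0.2771] [ 0.45    0.893  -0.0003 -0.0004] [-0.614   0.4304  0.28  ] [ 0.163   0.3814  1.6135 -0.0001  1.1477 -0.4741]
steel [333 121  10  11  84] [338. 126.] [10.  9.] 90.0 [0.4876 0.2642 0.289 ]
steel [379 155  10  10  80] [384. 160.] [9. 9.] 90.0 [0.5092 0.2651 0.289 ]
steel [337 161  50  38 672] [360. 180.] [53. 16.] 37.3 [0.5075 0.2542 0.289 ]
steel [405 183  32  25 274] [421. 193.] [35. 13.] 45.0 [0.5297 0.2641 0.289 ]
steel [342 200   9  10  74] [346. 204.] [9. 8.] 90.0 [0.5097 0.2435 0.289 ]
steel [ 395  211   64   46 1365] [430. 229.] [64. 35.] 43.4 [0.5431 0.2556 0.289 ]
steel [ 342  218  105   84 2690] [403. 274.] [98. 73.] 29.7 [0.5488 0.2344 0.289 ]
steel [242 234  15  46 491] [249. 256.] [13. 45.] 1.4 [0.4928 0.2031 0.289 ]
steel [263 234  14  46 488] [269. 256.] [45. 13.] 85.2 [0.4991 0.2079 0.289 ]
steel [ 93 280  49  45 945] [119. 303.] [19. 61.] 56.3 [0.4611 0.1516 0.289 ]
steel [300 282  21   8 112] [310. 286.] [ 7. 20.] 90.0 [0.5215 0.2072 0.289 ]
steel [ 477  284   35   64 1206] [494. 316.] [63. 34.] 90.0 [0.5954 0.2431 0.289 ]
steel [   0  320   38   53 1077] [  8. 350.] [52. 31.] 45.0 [0.4326 0.0998 0.289 ]
wood [  177   136   158   128 14112] [255. 199.] [125. 159.] 89.1 [0.509  0.1826 0.141 ]
wood [   70   145   119   121 10356] [130. 206.] [119. 118.] 88.6 [0.4229 0.1115 0.141 ]
wood [ 459  192   53   74 1626] [485. 228.] [73. 52.] 90.0 [0.6939 0.2844 0.141 ]
wood [ 421  304   64   48 1157] [452. 331.] [59. 28.] 36.9 [0.7547 0.1877 0.141 ]
wood [   0  319   38   55 1070] [  7. 349.] [53. 33.] 45.0 [ 0.3985 -0.1046  0.141 ]
r 0.09924981656917402 -151.11712267210663
```

The tip is now at (0.461,0.152), so the arm has turned about 40° with the trug in step. Continuing.

>>> {"method": "servo_tool", "body": {
  "rows": [
    [[0,0,-0.4,-0.0007,-0.0001,0,-1],[0,0,-0.8,-0.0013,-0.0002,0,-1],[0,0,-1.2,-0.002,-0.0003,0,-1],[0,0,-1.6,-0.0027,-0.0004,0,-1],[0,0,-1.8,-0.003,-0.0005,0,-1],[0,0,-1.8,-0.003,-0.0005,0,-1],[0,0,-1.8,-0.003,-0.0005,0,-1],[0,0,-1.8,-0.003,-0.0005,0,-1]]
  ]
}}

```text
t: 25.23
tcp_pos: [0.5141, 0.1795, 0.2773]
tool_rot: [0.36, 0.933, 0.0, 0.0]
force: [0.0, 1.1, 0.1]
finger_gap: 0.004
gripper_force: 0.4
```

>>> {"method": "servo_tool", "body": {
  "rows": [
    [[0,0,-1.8,-0.003,-0.0005,0,-1],[0,0,-1.8,-0.003,-0.0005,0,-1],[0,0,-1.8,-0.003,-0.0005,0,-1],[0,0,-1.8,-0.003,-0.0005,0,-1],[0,0,-1.6,-0.0027,-0.0005,0,-1]]
  ]
}}

```text
t: 25.65
tcp_pos: [0.524, 0.1685, 0.2773]
tool_rot: [0.287, 0.958, 0.0, -0.0]
force: [-0.6, 1.8, 0.2]
finger_gap: 0.001
gripper_force: 0.6
```

>>> {"method": "servo_tool", "body": {
  "rows": [
    [[0,0,-1.5,-0.0025,-0.0004,0,-1],[0,0,-1.4,-0.0023,-0.0004,0,-1],[0,0,-1.3,-0.0022,-0.0003,0,-1],[0,0,-1.2,-0.002,-0.0003,0,-1],[0,0,-1.2,-0.002,-0.0003,0,-1]]
  ]
}}

```text
t: 26.07
tcp_pos: [0.5326, 0.1612, 0.2773]
tool_rot: [0.232, 0.973, -0.0, -0.0]
force: [-1.0, 0.1, -0.6]
finger_gap: 0.002
gripper_force: 0.4
```

>>> {"method": "servo_tool", "body": {
  "rows": [
    [[0,0,-1.2,-0.002,-0.0003,0,-1],[0,0,-1.2,-0.002,-0.0003,0,-1],[0,0,-1.2,-0.002,-0.0003,0,-1],[0,0,-1.2,-0.002,-0.0003,0,-1],[0,0,-1.2,-0.002,-0.0003,0,-1]]
  ]
}}

```text
t: 26.48
tcp_pos: [0.5406, 0.1558, 0.2772]
tool_rot: [0.181, 0.984, -0.0, -0.001]
force: [-5.5, 1.3, 2.3]
finger_gap: -0.002
gripper_force: 3.3
```

>>> {"method": "servo_tool", "body": {
  "rows": [
    [[0,0,0,-0.001,0,0,-1],[0,0,0,-0.001,0,0,-1],[0,0,0,0,0,0,-1],[0,0,0,0,0,0,-1]]
  ]
}}

```text
t: 26.82
tcp_pos: [0.5406, 0.1558, 0.2772]
tool_rot: [0.182, 0.983, 0.0, -0.003]
force: [-6.9, 2.1, 4.0]
finger_gap: -0.002
gripper_force: 3.2
```

```bash
python3 look.py w15 | egrep 'steel|^[0-9]'
```

```text
26.8167 [0.5406 0.1558 0.2772] [ 0.1816  0.9834  0.0001 -0.0025] [-6.8924  2.1251  3.9724] [ 0.0812  0.414   1.5569  0.0016  1.1755 -1.1249]
steel [356 129  10  10  83] [360. 134.] [9. 9.] 90.0 [0.4957 0.2122 0.289 ]
steel [341 167  46  34 461] [366. 180.] [53. 16.] 41.2 [0.5132 0.2093 0.289 ]
steel [400 202  58  58 989] [433. 231.] [66. 30.] 40.8 [0.5432 0.2289 0.289 ]
steel [ 350  225   97   83 2356] [406. 277.] [94. 69.] 26.6 [0.5597 0.2141 0.289 ]
steel [243 234  14  46 477] [249. 256.] [12. 45.] 1.3 [0.5275 0.1565 0.289 ]
steel [263 234  14  47 471] [269. 257.] [46. 12.] 88.0 [0.5306 0.1641 0.289 ]
steel [  93  274   49   45 1119] [120. 298.] [22. 61.] 58.0 [0.5261 0.0977 0.289 ]
steel [177 275  16   7  65] [184. 277.] [ 6. 15.] 81.9 [0.5268 0.1276 0.289 ]
steel [198 282  22   8 110] [208. 286.] [21.  7.] 0.0 [0.5341 0.1354 0.289 ]
steel [302 284  17   6  62] [310. 286.] [ 5. 16.] 90.0 [0.5498 0.1752 0.289 ]
steel [486 295  26  62 711] [498. 326.] [61. 25.] 90.0 [0.5984 0.2464 0.289 ]
```

>>> {"method": "servo_tool", "body": {
  "rows": [
    [[0,0,0,-0.0015,0,0,-1],[0,0,0,-0.0015,0,0,-1],[0,0,0,0,0,0,-1],[0,0,0,0,0,0,-1]]
  ]
}}

```text
t: 27.2
tcp_pos: [0.5408, 0.1557, 0.2771]
tool_rot: [0.182, 0.983, 0.0, -0.006]
force: [-11.2, 4.9, 7.3]
finger_gap: -0.004
gripper_force: 6.1
```

```bash
python3 look.py w16 | egrep 'wood|^[0-9]| 9[0-9] +27'; python3 - <<'E'
from h import *
for f in ('w13','w14','w15','w16'):
    h=cv2.cvtColor(cv2.imread(f'pics/{f}.png'),cv2.COLOR_BGR2HSV);m=cv2.inRange(h,(15,30,110),(34,170,255))
    n,l,st,ce=cv2.connectedComponentsWithStats(m);print(f,[st[i].tolist() for i in range(1,n) if st[i,4]>5000])
snap('top','t16.png');snap('scene','s16.png')
h=cv2.cvtColor(cv2.imread('pics/t1.png'),cv2.COLOR_BGR2HSV);m=cv2.inRange(h,(60,80,40),(90,255,200));m[:,:178]=0
m=cv2.morphologyEx(m,cv2.MORPH_OPEN,np.ones((3,3)));k=max(cv2.findContours(m,0,2)[0],key=cv2.contourArea)
print(cv2.approxPolyDP(cv2.convexHull(k),3,True).reshape(-1,2).tolist(),[onz('top',p.astype(float),.008)[:2].round(3).tolist() for p in cv2.boxPoints(cv2.minAreaRect(k))])
E
```

```text
27.2 [0.5408 0.1557 0.2771] [ 0.1816  0.9834  0.0004 -0.0056] [-11.2066   4.9347   7.3224] [ 0.08    0.4163  1.5532  0.0039  1.1828 -1.1272]
steel [  93  274   49   45 1117] [119. 297.] [22. 61.] 56.3 [0.5259 0.0976 0.289 ]
wood [  178   135   160   127 13991] [258. 198.] [155. 125.] 2.0 [0.5505 0.1504 0.141 ]
wood [   70   138   122   121 10861] [130. 198.] [120. 121.] 90.0 [0.5101 0.0455 0.141 ]
wood [414 313  77  42 906] [454. 332.] [81. 19.] 28.7 [0.7551 0.2849 0.141 ]
w13 [[166, 128, 160, 137, 15251], [61, 147, 117, 125, 8314]]
w14 [[177, 136, 158, 128, 14112], [70, 145, 119, 121, 10356]]
w15 [[72, 138, 120, 121, 10752], [178, 142, 160, 128, 13601]]
w16 [[178, 135, 160, 127, 13991], [70, 138, 122, 121, 10861]]
[[208, 178], [208, 194], [201, 201], [186, 201], [181, 195], [188, 174]] [[0.642, 0.289], [0.639, 0.197], [0.547, 0.198], [0.549, 0.289]]
```

The arm is hard against its stop: 12 N moves it no further, and the trug has kept its relation to the arm. I'll back off gently, then rise.

>>> {"method": "servo_tool", "body": {
  "rows": [
    [[0,0,0,0.002,0,0,-1],[0,0,0,0.003,0,0,-1],[0,0,0,0.004,0,0,-1],[0,0,0,0.005,0,0,-1],[0,0,0,0.006,0,0,-1],[0,0,0,0.005,0,0,-1],[0,0,0,0,0,0,-1],[0,0,0,0,0,0,-1]]
  ]
}}

```text
t: 28.02
tcp_pos: [0.5221, 0.1631, 0.2774]
tool_rot: [0.182, 0.983, -0.0, 0.0]
force: [0.2, -0.3, -0.2]
finger_gap: -0.0
gripper_force: 0.0
```

>>> {"method": "servo_tool", "body": {
  "rows": [
    [[0,0,0,0,0,-0.01,-1],[0,0,0,0,0,-0.02,-1],[0,0,0,0,0,-0.025,-1],[0,0,0,0,0,-0.025,-1],[0,0,0,0,0,-0.02,-1],[0,0,0,0.02,0,0,-1],[0,0,0,0.01,0,0,-1],[0,0,0,0,0,0,-1]]
  ]
}}

```text
t: 28.68
tcp_pos: [0.4922, 0.1743, 0.3778]
tool_rot: [0.181, 0.983, 0.0, -0.0]
force: [-0.7, -0.4, -0.7]
finger_gap: 0.002
gripper_force: 0.0
```

>>> {"method": "servo_tool", "body": {
  "rows": [
    [[0,0,0,0,0,0,-1],[0,0,0,0,0,0,-1],[0,0,0,0,0,0,-1],[0,0,0,0,0,0,-1],[0,0,0,0,0,0,-1],[0,0,0,0,0,0,-1],[0,0,0,0,0,0,-1],[0,0,0,0,0,0,-1]]
  ]
}}

```text
t: 29.35
tcp_pos: [0.4943, 0.1737, 0.3772]
tool_rot: [0.182, 0.983, -0.0, -0.0]
force: [-1.1, -0.5, 0.6]
finger_gap: 0.001
gripper_force: 0.0
```

```bash
python3 look.py w17 | egrep 'wood|^[0-9]|steel'; python3 - <<'E'
from h import *
np.set_printoptions(precision=4,suppress=True)
for i in range(12):
    h=cv2.cvtColor(snap('wrist'),cv2.COLOR_BGR2HSV);m=cv2.inRange(h,(15,30,110),(34,170,255))
    n,l,st,ce=cv2.connectedComponentsWithStats(m);print([st[i].tolist() for i in range(1,n) if st[i,4]>3000])
E
```

```text
29.35 [0.4943 0.1737 0.3772] [ 0.1819  0.9833 -0.     -0.0001] [-1.0657 -0.5023  0.6084] [ 0.1244  0.2578  1.5081  0.      1.3758 -1.0807]
steel [422  25  29  38 502] [436.  42.] [40. 14.] 59.0 [0.4345 0.3148 0.289 ]
steel [320 183  31  30 343] [335. 197.] [38. 11.] 52.8 [0.5099 0.2266 0.289 ]
steel [366 214  17  22 152] [375. 224.] [25.  9.] 68.2 [0.5404 0.2478 0.289 ]
steel [350 226  32  26 380] [366. 239.] [33. 14.] 52.7 [0.5496 0.2383 0.289 ]
steel [ 292  230   74   50 1250] [331. 270.] [53. 65.] 52.5 [0.5658 0.206  0.289 ]
steel [242 234  15  47 500] [249. 257.] [13. 46.] 1.3 [0.5323 0.1507 0.289 ]
steel [263 234  14  47 509] [270. 257.] [46. 13.] 90.0 [0.5381 0.1654 0.289 ]
steel [ 167  243   61   41 1063] [195. 261.] [37. 61.] 82.0 [0.5211 0.1108 0.289 ]
steel [381 270  32  36 836] [397. 287.] [36. 30.] 85.0 [0.5997 0.2505 0.289 ]
steel [ 61 273  38  30 681] [ 80. 289.] [38. 28.] 11.3 [0.5106 0.0146 0.289 ]
wood [ 212  163  103   94 6935] [263. 209.] [95. 96.] 5.2 [0.5528 0.1563 0.141 ]
wood [ 126  168   87   87 6084] [168. 211.] [86. 85.] 1.6 [0.5132 0.0453 0.141 ]
wood [ 409
[... 511 characters left out ...]
[126, 166, 86, 87, 6120], [354, 236, 158, 94, 6865]]
[[212, 162, 103, 93, 7107], [126, 167, 87, 86, 6124], [354, 237, 158, 93, 6862]]
[[212, 162, 103, 93, 7100], [126, 167, 87, 85, 6087], [353, 261, 159, 69, 4773]]
[[212, 161, 103, 94, 7087], [126, 167, 86, 86, 6148], [353, 236, 159, 94, 6873]]
[[212, 162, 103, 93, 7066], [127, 167, 85, 86, 6091], [353, 261, 159, 69, 4766]]
[[212, 162, 103, 93, 7063], [126, 167, 86, 86, 6137], [354, 236, 158, 94, 6870]]
[[212, 162, 103, 94, 7063], [126, 167, 87, 86, 6093], [354, 261, 158, 69, 4771]]
[[212, 163, 103, 93, 7064], [126, 168, 86, 86, 6180], [353, 261, 159, 69, 4763]]
[[212, 163, 103, 93, 7033], [126, 167, 87, 87, 6144], [353, 261, 159, 69, 4770]]
```

>>> {"method": "servo_tool", "body": {
  "rows": [
    [[0,0,0,0.02,0,-0.01,-1],[0,0,0,0.02,0,-0.01,-1],[0,0,0,0,0,0,-1],[0,0,0,0,0,0,-1],[0,0,0,0,0,0,-1],[0,0,0,0,0,0,-1],[0,0,0,0,0,0,-1],[0,0,0,0,0,0,-1]]
  ]
}}

```text
t: 30.67
tcp_pos: [0.4573, 0.1877, 0.3967]
tool_rot: [0.182, 0.983, -0.0, -0.0]
force: [-1.0, 0.7, -0.0]
finger_gap: -0.003
gripper_force: 0.0
```

```bash
python3 -c "
from station import manip
print(manip.sense()['t'],manip.sign_off())"
```

```text
the job is handed in; nothing more can be done
30.6667 None
```

The job is handed in at 30.7 s: the last rosette is in the trug, and the trug hangs still on the swing arm's hook. The arm is pushed home until 12 N moved it no further; I took that as its stop, having used up my picture views and measured the push from forces and colour masks only.

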